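# Hang the shogi piece case on its hook

### The arm

A 6-joint arm with a two-finger parallel gripper is mounted at the origin on the work surface. World frame = base frame: x ahead of the robot, y to its left, z up, the work surface at z = 0. Lengths are in m, angles in rad, forces in N, time in s.
With the tool pointing down it reaches from about 0.35 to 0.925 m from the base axis. Payload 6.4 kg.
Tool frame: the origin (TCP) lies between the finger pads; the fingertips stand arm.tip_extent ahead of it and the grasp point (between the pads) lies 6 mm ahead of it (arm.tip_extent is the distance from the TCP to the fingertips, in m); z points along the fingers, y is the direction in which the jaws open and shut (so a half turn about z gives the same grasp; the last joint's range is limited). The gripper opens to 94 mm and grips with 3 to 60 N. Pads are 16 mm wide; open, the fingers measure 119 mm over their backs; the gripper's body (75 mm by 177 mm) begins 78 mm behind the grasp point.
Start: joints at [-1.455, 0.245, 1.558, -0, 1.339, -0.174], TCP at [0.186, -0.623, 0.23] pointing down, gripper open.
Joint ranges: [-3.13, 3.13], [-1.02, 2.26], [0.13, 2.54], [-0.95, 4.09], [0.21, 2.88], [-2.74, 2.74]. Speed limits (rad/s): [2.57, 2.57, 3.14, 3.14, 3.14, 3.14].

### API

Orientations are given as a unit quaternion [w, x, y, z].
In Python, from cell import read_state, vision, order, arm gives the robot as it stands.
- The arm moves only by the shell command python3 -m crank 'ROWS'. ROWS is JSON, a list of rows, each a list of 3 entries, a list of its own where there are three numbers: the gripper's target within -1 to 1 (shut at 1, half-way at 0, fully open at -1), then the shift along the tool's x, y, z in units of 15 cm (1.0 is 15 cm), then the turn about the tool's z in units of pi/2 rad (1.0 is pi/2 rad). A call has exactly 5 rows; each row is the pose to reach, as a shift and turn from the pose measured when the call began, along the tool's axes at that moment; what a row does not reach only later rows make up. A row lasts 1/12 s, in which the tool goes at most 41.7 mm and 7.16 degrees, less where a joint would pass 70% of its speed; a pose out of reach is approached as far as the arm can. A call with a number of a shift or a turn outside -1 to 1 is refused whole. A call with a gripper value outside its range is refused whole. The fingers move at their own pace and stop on an object; the grip force is fixed at half the most. Time passes only in rows, so rows that repeat a pose let the fingers close, or fill a call up. It gives the time, the measured TCP pose, the force and the opening at its end, in the units of the state.
- read_state(): the state, without advancing time (a new reading comes with each control period).
- vision.get_image(name): name is "scene" or "top" or "wrist"; returns the picture (384x512x3 uint8, red, green, blue); there is no depth.
- vision.camera_params(name): a dict with "intrinsics" (3x3 intrinsics, pixels), "rvec" (rotation vector, rad) and "tvec" (3), from world to camera coordinates, as OpenCV has them; the wrist camera has in their place "tool_from_camera" (4x4, takes a point from camera to tool coordinates, whose origin is the TCP and whose axes are the flange's). Camera axes: x right, y down, z forward; pixel columns grow to the right and rows downward; lengths in m; the calibration is good to about 2 mm. A picture is of the moment at which its call begins: read the wrist's pose just before it. camera_params takes no time and is no camera call.
- order.close_job(): hands the job in, once; it reports no verdict.
Trained networks look in the newest picture that a camera, given by its name, has taken for a name from the list of things; names that differ only in an ending like _2 or _b are one class to them, and where a whole thing is asked for, a point or a joint stands for the part that bears it (a point fixed in the world has none). Each returns a list of dicts, best first, with "conf" (0 to 1); they miss things now and then, are a little off and sometimes report something else, mostly with a low value. They report only what shows in the picture. A call takes as long as a camera call.
- vision.boxes_of(camera, label): "position" ([column, row] in pixels, amid what is visible of it).
- vision.regions_of(camera, label): "pixels" (384x512 bool, what is visible of it) and "position" ([column, row] in pixels, amid what is visible of it).
- vision.spot_point(camera, label): "position" ([column, row] in pixels: a listed point, or the origin of a listed thing).
The state is a dict: "t": time; "joints": joint angles; "joint_vel": joint speeds; "tau": joint torques, N m; "tool_pos": TCP position; "eef_rot": TCP orientation; "ft_force": force on the tool from outside, world axes, zero at the start; "torque": the same for the moment, N m; "grip_width": finger opening in m.
Only numpy, scipy, OpenCV 4.12 (cv2) and the standard library are available. Lean on these libraries where they do the work, as an engineer would, in place of code of your own. Each camera call takes 0.05 s, during which the arm holds its last target. There are 200 camera calls.

### The job

The boxwood piece case on the cabinet's open flap belongs on the wooden hook that reaches in over the flap's free edge. First pick up the brass weight that stands in its way and set it upright on the tray, midway between the jar and the canister. Then slide the case along the flap and off its edge onto the hook, so that it is left hanging freely and still by its handle; the gripper must not touch the polished handle, which it would mark, and the jar, canister, comb and cup stay where they are.

Things in the scene. Friction and masses are not known exactly. Their poses are not given: they have to be found in the camera images.
- case: Closed boxwood case, about 0.6 kg. Upper box 130 (x) x 160 (y) x 35 mm high on a recessed foot 110 (x) x 64 (y) x 30 mm high; 65 mm in all without its handle. Origin: centre of the foot's underside, z up. Too wide to grip. A brass bail handle stands in its x-z plane at y = 0. Starts on the flap, axes within 0.3 rad of the cabinet's.
- case_handle: The case's brass bail handle, standing upright on stiff pivots on the lid (it can lean 0.6 rad to +-y). Origin: on the pivot axis, 66 mm above the case's underside at its centre; axes as the case. Legs 8 mm thick at x = +-42 mm, leaning in to a flat strap 60 (x) x 24 (y) x 6 mm whose underside is 113 mm above the case's underside. The gripper and arm must not touch it.
- handle_top (a point): Middle of the handle strap's upper face, 119.5 mm above the case's underside.
- hook: Fixed dark wooden hook stand before the flap's free edge. Origin: on the table under the post (20 mm square, 215 high). A shank 22 mm wide, 12 deep runs level from the post along the stand's +y to just over the flap; its top is 203 mm above the table, with a 4 mm lip at the tip, 197 mm from the post. Base plate 90 (x) x 100 (y) x 14 mm, centred 35 mm along +y.
- hook_tip (a point): Top of the hook's tip, 207 mm above the table, about 5 mm inside the flap's free edge as seen from above; 6 mm below the handle's strap as the case stands on the flap. The handle must pass over it while the case still stands flat.
- cabinet: Fixed low dark elm cabinet on the robot's left, front flap open as a level shelf. Origin: on the table under the middle of the flap's free edge; +y from it to the hinge, x along it. Flap: x -240 to 240, y 0 to 380 mm, top 100 mm above the table, 20 thick. Carcass behind it: y 380 to 640, 270 high, open front, empty inside for y below 510; a box on top, y over 460, up to 350 high.
- weight: Brass scale weight, 80 mm high, 0.5 kg: round body 48 mm across and 45 mm high, above it a neck 20 mm across and a round grip knob 28 mm across from 62 to 80 mm height. Origin: centre of its underside. It starts upright on the flap between the case and the flap's free edge.
- tray: Fixed dark lacquer tray on the robot's right, a flat slab 110 (x) x 260 (y) x 10 mm. Origin: centre of its underside.
- tray_mid (a point): Middle of the tray's upper face, midway between jar and canister, which stand on it 75 mm to either side along the tray's y axis.
- jar: Lidded celadon jar, 68 mm across, 85 mm high. Origin: centre of its underside.
- canister: Steel tea canister, 70 mm across, 94 mm high. Origin: centre of its underside.
- comb: Tortoiseshell-finish comb lying flat on the table beyond the hook stand, 110 mm (y) x 42 mm (x), 10 mm thick. Origin: about the centre of its underside.
- cup: Terracotta cup standing near the flap's free edge, 64 mm across, 62 mm high. Origin: centre of its underside.

How it is judged:
By the outcome, as a careful person would: the job done as asked, in the order asked, and still so for the second after the job is handed in, with the robot touching nothing.
It also fails if it takes over 72 s, if anything falls off the work surface, if the arm or the gripper's body presses on something with over 40 N, if the wrist force passes 120 N, or if a joint passes its speed limit or range.

## Working session

There is one attempt and no reset: what is moved stays moved. The work goes in short steps, Python scripts to look and compute and a shell command to move; the robot and the scene stay as the last step left them, time stands still between calls to the robot, and variables do not carry over. Pictures are saved under pics/ and viewed, about 8 in all and at most 12, crops included, and the job is handed in when it is done.

```bash
ls; mkdir -p pics
cat > h.py <<'E'
import numpy as np, cv2, sys
from cell import read_state, vision, order, arm
from scipy.spatial.transform import Rotation as R
def cam(name):
    p=vision.camera_params(name); K=np.array(p["intrinsics"],float)
    if "rvec" in p:
        Rm=cv2.Rodrigues(np.array(p["rvec"],float))[0]; t=np.array(p["tvec"],float).ravel()
    else:
        s=read_state(); q=s["eef_rot"]; T=np.eye(4); T[:3,:3]=R.from_quat([q[1],q[2],q[3],q[0]]).as_matrix(); T[:3,3]=s["tool_pos"]
        W=np.linalg.inv(T@np.array(p["tool_from_camera"])); Rm=W[:3,:3]; t=W[:3,3]
    return K,Rm,t
def ray(c,px):
    K,Rm,t=c; d=Rm.T@np.linalg.inv(K)@np.array([px[0],px[1],1.]); return -Rm.T@t,d/np.linalg.norm(d)
def onz(c,px,z):
    o,d=ray(c,px); return o+d*(z-o[2])/d[2]
def tri(obs):
    A=np.zeros((3,3));b=np.zeros(3);
    for c,px in obs:
        o,d=ray(c,px);P=np.eye(3)-np.outer(d,d);A+=P;b+=P@o
    x=np.linalg.solve(A,b)
    return x,[float(np.linalg.norm((np.eye(3)-np.outer(d,d))@(x-o))) for o,d in (ray(c,p) for c,p in obs)]
def proj(c,X):
    K,Rm,t=c; v=K@(Rm@np.array(X)+t); return v[:2]/v[2]
def save(name,f):
    im=vision.get_image(name); cv2.imwrite("pics/"+f,im[:,:,::-1]); return im
def st():
    s=read_state(); print("t",s["t"],"p",np.round(s["tool_pos"],4),"q",np.round(s["eef_rot"],4),"F",np.round(s["ft_force"],1),"w",round(float(s["grip_width"]),4),"j",np.round(s["joints"],3)); return s
E
cat > a.py <<'E'
from h import *
st(); print(arm.tip_extent)
C={}
for n in("scene","top"):
    save(n,n+"0.png"); C[n]=cam(n); print(n,"cam at",ray(C[n],(0,0))[0])
a=cv2.imread("pics/scene0.png");b=cv2.imread("pics/top0.png"); 
for l in ["case","handle_top","hook","hook_tip","cabinet","weight","tray","tray_mid","jar","canister","comb","cup","case_handle"]:
    o=[]
    for n in C:
        r=vision.spot_point(n,l)
        if r: o.append((C[n],r[0]["position"])); print(l,n,np.round(r[0]["position"],1),round(r[0]["conf"],2),[ (np.round(q["position"]),round(q["conf"],2)) for q in r[1:2]])
    if len(o)==2: x,e=tri(o); print("   ",np.round(x,4),np.round(e,4))
E
python3 a.py
```

```text
pics
t 0.0 p [ 0.1857 -0.6224  0.2294] q [-9.000e-04  9.895e-01  1.444e-01  0.000e+00] F [ 1.1  0.5 -0.6] w 0.0939 j [-1.455  0.246  1.559 -0.     1.339 -0.174]
0.025
scene cam at [1.58352674 0.05884524 0.83176077]
top cam at [ 0.47831353 -0.05432769  1.10892566]
case scene [384.5 178.8] 0.83 []
case top [135.7 241.2] 0.98 []
    [0.4572 0.3164 0.1086] [0.0031 0.0031]
handle_top scene [392.8 144.1] 0.78 []
handle_top top [118.9 245.7] 0.67 []
    [0.4485 0.3212 0.2126] [0.002 0.002]
hook scene [242.5 206.5] 0.86 []
hook top [282.2 232.3] 0.91 []
    [ 0.4771 -0.0868 -0.0042] [0.0094 0.0094]
hook_tip scene [310.  146.2] 0.94 []
hook_tip top [207.3 232.3] 0.8 []
    [0.4798 0.1013 0.2093] [0.001 0.001]
cabinet scene [302.2 217.5] 0.58 []
cabinet top [220.4 226.1] 0.85 [(array([264., 175.]), 0.74)]
    [ 0.4992  0.0968 -0.0126] [0.0003 0.0003]
weight scene [337.8 201.3] 0.7 []
weight top [187.9 199.7] 0.75 []
    [0.5728 0.1781 0.104 ] [0.0034 0.0034]
tray scene [145.4 202.1] 0.94 []
tray top [361.2 222.3] 0.83 []
    [ 0.5075 -0.3452  0.0114] [0.009 0.009]
tray_mid scene [149.2 199.7] 0.92 []
tray_mid top [365.1 224.3] 0.81 [(array([138., 243.]), 0.35)]
    [ 0.4995 -0.3457  0.016 ] [0.0006 0.0006]
jar scene [122.5 204.5] 0.69 []
jar top [389.4 218.8] 0.65 [(array([366., 225.]), 0.55)]
    [ 0.5155 -0.422   0.0049] [0.0016 0.0016]
canister top [342.5 236. ] 0.65 []
comb scene [253.4 249.5] 0.72 []
comb top [259.6 173.9] 0.89 []
    [ 0.6616 -0.0278 -0.0009] [0.0005 0.0005]
cup scene [335.8 227.3] 0.94 []
cup top [190.8 164. ] 0.57 [(array([262., 174.]), 0.32)]
    [0.6766 0.1702 0.1019] [0.0021 0.0021]
case_handle scene [391.3 159.9] 0.73 [(array([341., 202.]), 0.59)]
case_handle top [119.7 244.7] 0.67 [(array([125., 247.]), 0.64)]
    [0.4498 0.3311 0.1675] [0.0084 0.0084]
```

View pics/top0.png

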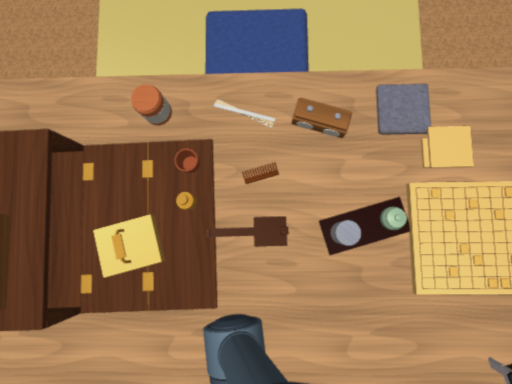

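View pics/scene0.png

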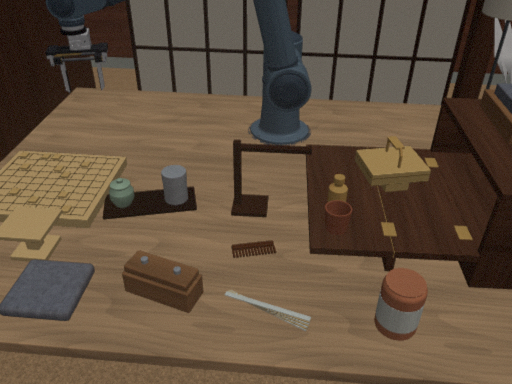

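The top view shows the weight at about (186,200), the case at (128,246) with its handle, the hook tip at (210,232), the tray at (365,225) and the cup at (187,160). The scene view agrees: the case and weight are on the flap, the hook points in over its edge, and the jar and canister are on the tray at the left.

Next I measure the yaws and write a motion planner.

```bash
cat >> h.py <<'E'
def plan(tgt,h=None,nmax=20,lim=0.19):
    """print calls (units) to go from the current pose to world tgt (TCP) and heading h of tool x (rad)"""
    s=read_state(); p=np.array(s["tool_pos"]); q=s["eef_rot"]; M=R.from_quat([q[1],q[2],q[3],q[0]]).as_matrix()
    hd=np.arctan2(M[1,0],M[0,0]); print("from",np.round(p,4),"head",round(hd,4),"tilt",np.round(M[:,2],4))
    tgt=np.array(tgt,float); h=hd if h is None else h
    dh=(h-hd+np.pi)%(2*np.pi)-np.pi
    n=max(1,int(np.ceil(max(np.linalg.norm(tgt-p)/lim,abs(dh)/0.6,np.abs(M.T@(tgt-p)).max()/.149))))
    for i in range(n):
        c=hd+dh*i/n; Mi=R.from_euler("z",c-hd).as_matrix()@M
        print(" shift",np.round(Mi.T@((tgt-p)/n)/.15,3),"turn",round(-dh/n/(np.pi/2),3),"->",np.round(p+(tgt-p)*(i+1)/n,3))
E
cat > b.py <<'E'
from h import *
c=cam("top"); vision.get_image("top")
for l,z in (("tray",.01),("case",.165),("comb",.01)):
    m=vision.regions_of("top",l)[0]["pixels"].astype(np.uint8)
    b=cv2.boxPoints(cv2.minAreaRect(cv2.findNonZero(m)))
    P=np.array([onz(c,p,z) for p in b]); e=np.diff(np.vstack([P,P[:1]]),axis=0)
    print(l,m.sum(),np.round(b).tolist(),"ctr",np.round(P.mean(0),4),"len",np.round(np.linalg.norm(e,axis=1),3),"dir",np.round(np.arctan2(e[:,1],e[:,0]),3))
for l in("jar","canister"):
    for q in vision.spot_point("top",l)[:2]: print(l,np.round(onz(c,q["position"],.01),4),q["conf"])
g=cv2.cvtColor(cv2.imread("pics/top0.png"),cv2.COLOR_BGR2GRAY).astype(float)
E=[]
for r in list(range(150,222,4))+list(range(245,305,4)):
    d=g[r,207:226]; k=np.argmax(np.diff(cv2.GaussianBlur(d[None],(3,1),0)[0])); E.append(onz(c,(207.5+k,r),.1))
E=np.array(E); f=np.polyfit(E[:,0],E[:,1],1); r=E[:,1]-np.polyval(f,E[:,0]); ok=abs(r)<.005; f=np.polyfit(E[ok,0],E[ok,1],1)
print("edge y=%.4f x + %.4f"%tuple(f),ok.sum(),len(ok),"at .48",np.polyval(f,.48))
# shank centre line at z .203 in top view, dark columns 218..250
m=vision.regions_of("top","hook")[0]["pixels"]
Pz=np.array([onz(c,(k,np.nonzero(m[:,k])[0].mean()),.203) for k in range(222,248,3)])
f=np.polyfit(Pz[:,1],Pz[:,0],1); print("shank x=%.4f y+%.4f"%tuple(f),[int(m[:,k].sum()) for k in range(205,290,5)])
plan([.555,.165,.40],1.83)
E
python3 b.py
```

```text
tray 2147 [[318.0, 219.0], [401.0, 195.0], [412.0, 232.0], [329.0, 256.0]] ctr [ 0.4975 -0.3472  0.01  ] len [0.265 0.116 0.261 0.115] dir [-1.299 -2.918  1.842  0.254]
case 3189 [[91.0, 229.0], [155.0, 212.0], [167.0, 261.0], [103.0, 277.0]] ctr [0.4499 0.3164 0.165 ] len [0.177 0.134 0.174 0.134] dir [-1.325 -2.859  1.816  0.306]
comb 399 [[242.0, 172.0], [275.0, 162.0], [279.0, 174.0], [245.0, 185.0]] ctr [ 0.6625 -0.031   0.01  ] len [0.111 0.041 0.111 0.041] dir [-1.281 -2.862  1.86   0.292]
jar [ 0.5141 -0.4128  0.01  ] 0.87
canister [ 0.4732 -0.2714  0.01  ] 0.98
canister [0.6966 0.1856 0.01  ] 0.71
edge y=0.0322 x + 0.0819 33 33 at .48 0.0973894371434783
shank x=-0.0370 y+0.4827 [0, 9, 9, 9, 9, 8, 8, 9, 9, 9, 27, 28, 29, 30, 30, 30, 30]
from [ 0.1857 -0.6229  0.2305] head 0.2898 tilt [ 0.  0. -1.]
 shift [ 0.772 -0.866 -0.226] turn -0.196 -> [ 0.26  -0.465  0.264]
 shift [ 0.998 -0.591 -0.226] turn -0.196 -> [ 0.333 -0.308  0.298]
 shift [ 1.131 -0.261 -0.226] turn -0.196 -> [ 0.407 -0.15   0.332]
 shift [ 1.156  0.094 -0.226] turn -0.196 -> [0.481 0.007 0.366]
 shift [ 1.073  0.44  -0.226] turn -0.196 -> [0.555 0.165 0.4  ]
```

```bash
python3 -m crank '[[-1,[0.77,-0.87,-0.3],-0.2],[-1,[0.77,-0.87,-0.3],-0.2],[-1,[0.77,-0.87,-0.3],-0.2],[-1,[0.77,-0.87,-0.3],-0.2],[-1,[0.77,-0.87,-0.3],-0.2]]'
python3 -m crank '[[-1,[1,-0.59,-0.3],-0.2],[-1,[1,-0.59,-0.3],-0.2],[-1,[1,-0.59,-0.3],-0.2],[-1,[1,-0.59,-0.3],-0.2],[-1,[1,-0.59,-0.3],-0.2]]'
python3 -m crank '[[-1,[1,-0.26,-0.3],-0.2],[-1,[1,-0.26,-0.3],-0.2],[-1,[1,-0.26,-0.3],-0.2],[-1,[1,-0.26,-0.3],-0.2],[-1,[1,-0.26,-0.3],-0.2]]'
python3 -c "
from h import *
plan([.56,.17,.40],1.83)"
```

```text
t: 2.17
tool_pos: [0.261, -0.4618, 0.2772]
eef_rot: [0.001, 0.954, 0.299, 0.0]
ft_force: [0.8, -0.5, 0.8]
grip_width: 0.0941
t: 2.58
tool_pos: [0.3351, -0.301, 0.3239]
eef_rot: [0.002, 0.895, 0.446, 0.001]
ft_force: [-1.1, -0.7, -0.8]
grip_width: 0.094
t: 3.0
tool_pos: [0.3965, -0.1537, 0.3717]
eef_rot: [0.005, 0.812, 0.583, 0.002]
ft_force: [0.1, 0.6, 1.0]
grip_width: 0.0939
from [ 0.3965 -0.1537  0.3717] head 1.2455 tilt [ 0.0089 -0.0052 -0.9999]
 shift [ 0.798  0.115 -0.063] turn -0.124 -> [ 0.451 -0.046  0.381]
 shift [ 0.76   0.267 -0.062] turn -0.124 -> [0.506 0.062 0.391]
 shift [ 0.694  0.409 -0.06 ] turn -0.124 -> [0.56 0.17 0.4 ]
```

```bash
python3 -m crank '[[-1,[0.8,0.12,-0.06],-0.13],[-1,[0.8,0.12,-0.06],-0.13],[-1,[0.8,0.12,-0.06],-0.13],[-1,[0.8,0.12,-0.06],-0.13],[-1,[0.8,0.12,-0.06],-0.13]]'
python3 -m crank '[[-1,[0.76,0.27,-0.06],-0.12],[-1,[0.76,0.27,-0.06],-0.12],[-1,[0.76,0.27,-0.06],-0.12],[-1,[0.76,0.27,-0.06],-0.12],[-1,[0.76,0.27,-0.06],-0.12]]'
python3 -m crank '[[-0.1,[0.69,0.41,0],-0.12],[-0.1,[0.69,0.41,0],-0.12],[-0.1,[0.69,0.41,0],-0.12],[-0.1,[0.69,0.41,0],-0.12],[-0.1,[0.69,0.41,0],-0.12]]'
cat > c.py <<'E'
from h import *
st(); W=cam("wrist"); save("wrist","w1.png"); T=cam("top"); S=cam("scene"); vision.get_image("top"); vision.get_image("scene")
print("wrist cam at",ray(W,(0,0))[0])
for l in ["weight","case","handle_top","hook_tip","cup"]:
    o=[]
    for n,c in(("wrist",W),("top",T),("scene",S)):
        r=vision.spot_point(n,l)
        if r and r[0]["conf"]>.4: o.append((c,r[0]["position"])); print(l,n,np.round(r[0]["position"],1),round(r[0]["conf"],2))
    if len(o)>1: x,e=tri(o); print("   ",np.round(x,4),np.round(e,4))
E
python3 c.py
```

```text
t: 3.42
tool_pos: [0.4525, -0.0448, 0.3806]
eef_rot: [0.005, 0.747, 0.664, 0.001]
ft_force: [-0.1, -0.4, -0.8]
grip_width: 0.0932
t: 3.83
tool_pos: [0.5063, 0.063, 0.3887]
eef_rot: [0.005, 0.682, 0.732, 0.0]
ft_force: [-0.3, -0.5, -1.0]
grip_width: 0.094
t: 4.25
tool_pos: [0.5608, 0.169, 0.3874]
eef_rot: [0.004, 0.61, 0.792, -0.001]
ft_force: [0.5, 0.3, 0.2]
grip_width: 0.064
t 4.25 p [0.5608 0.169  0.3874] q [ 0.0044  0.6102  0.7923 -0.0013] F [0.5 0.3 0.2] w 0.064 j [ 0.103  0.009  1.535 -0.008  1.593 -0.156]
wrist cam at [0.54344324 0.23290632 0.54237741]
weight wrist [264.7 161.1] 0.68
weight top [188.6 198.2] 0.69
weight scene [338.7 200.3] 0.7
    [0.5738 0.177  0.108 ] [0.0034 0.0059 0.0062]
case wrist [197.3  16.9] 0.79
case top [118.2 244.6] 0.67
case scene [385.7 178.2] 0.89
    [0.4504 0.3328 0.1165] [0.0128 0.0305 0.0184]
handle_top scene [395.8 141.2] 0.74
hook_tip wrist [165.8 219.7] 0.85
hook_tip top [203.4 233.9] 0.72
hook_tip scene [309.9 147.5] 0.66
    [0.4784 0.105  0.207 ] [0.0031 0.0059 0.0033]
cup wrist [340.2 184.9] 0.92
cup top [192.8 162.1] 0.92
cup scene [336.7 228. ] 0.57
    [0.6802 0.1689 0.1014] [0.002  0.0066 0.0055]
```

View pics/w1.png

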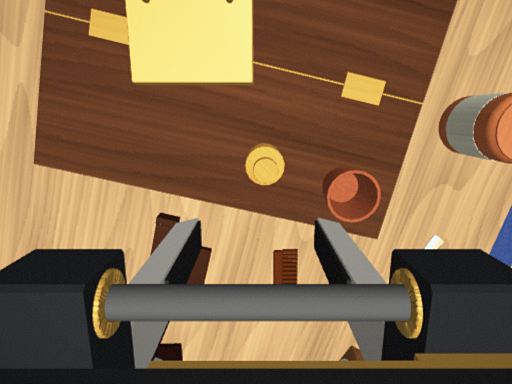

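The wrist view shows the weight's knob near (265,170) on its body, whose centre is near (265,164). The hook tip is at (167,218), the cup at (352,195), and the case's front face is at the top. I check the weight's height and centre from knob pixels in several views.

Run:
```python
from h import *
W=cam("wrist"); T=cam("top"); S=cam("scene")
a=cv2.imread("pics/w1.png")[130:200,230:300]; b=cv2.imread("pics/top0.png")[180:220,165:205]; d=cv2.imread("pics/scene0.png")[165:215,315:365]
cv2.imwrite("pics/z1.png",np.hstack([cv2.resize(i,(260,260),interpolation=cv2.INTER_CUBIC) for i in(a,b,d)]))
print("knob z.18",onz(W,(265.5,170.5),.18)," underside z.1 spot",onz(W,(264.7,161.1),.1), "pred px of (.573,.177,.18)",proj(W,(.573,.177,.18)))
for z in(.1,.145,.18): print(z,proj(W,(.573,.177,z)),proj(T,(.573,.177,z)),proj(S,(.573,.177,z)))
```

```text
knob z.18 [0.56974919 0.17718112 0.18      ]  underside z.1 spot [0.57132455 0.17660181 0.1       ] pred px of (.573,.177,.18) [268.29536265 171.40340216]
0.1 [265.98638793 161.13408274] [187.38953152 199.79168389] [335.90063067 202.73370407]
0.145 [267.17534921 166.42206752] [183.66778871 198.30239546] [337.76771927 188.37964135]
0.18 [268.29536265 171.40340216] [180.52876757 197.04628828] [339.27584716 176.7852466 ]
```

View pics/z1.png

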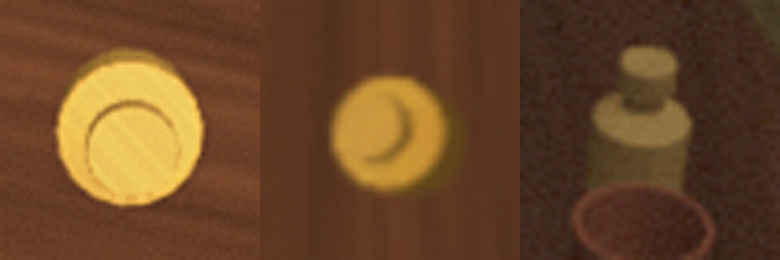

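Run:
```python
from h import *
W=cam("wrist"); T=cam("top"); S=cam("scene")
print(tri([(W,(265.8,170.4)),(T,(181.6,200)),(S,(339.6,177.5))]))
plan([.5695,.177,.24],1.83);plan([.5695,.177,.177],1.83)
```

```text
(array([0.56807133, 0.17688972, 0.17443395]), [0.00240759810553297, 0.0027838274156815565, 0.0017426076116028768])
from [0.5603 0.1706 0.3884] head 1.8304 tilt [ 0.0072 -0.0063 -1.    ]
 shift [0.033 0.065 0.99 ] turn 0.0 -> [0.57  0.177 0.24 ]
from [0.5603 0.1706 0.3884] head 1.8304 tilt [ 0.0072 -0.0063 -1.    ]
 shift [0.018 0.031 0.705] turn 0.0 -> [0.565 0.174 0.283]
 shift [0.018 0.031 0.705] turn 0.0 -> [0.57  0.177 0.177]
```

```bash
python3 -m crank '[[-0.1,[0.03,0.065,0.98],0],[-0.1,[0.03,0.065,0.98],0],[-0.1,[0.03,0.065,0.98],0],[-0.1,[0.03,0.065,0.98],0],[-0.1,[0.03,0.065,0.98],0]]'
python3 - <<'E'
from h import *
st(); plan([.569,.177,.177],1.83); W=cam("wrist"); save("wrist","w2.png");
E
```

```text
t: 5.57
tool_pos: [0.5662, 0.1763, 0.2344]
eef_rot: [0.0, 0.61, 0.793, -0.005]
ft_force: [0.6, -0.8, -0.9]
grip_width: 0.0517
t 5.5667 p [0.5662 0.1763 0.2344] q [ 4.000e-04  6.095e-01  7.928e-01 -4.600e-03] F [ 0.6 -0.8 -0.9] w 0.0517 j [ 0.114  0.114  1.7   -0.007  1.333 -0.144]
from [0.5662 0.1763 0.2344] head 1.8307 tilt [-0.0049 -0.0077 -1.    ]
 shift [0.002 0.022 0.382] turn 0.0 -> [0.569 0.177 0.177]
```

View pics/w2.png

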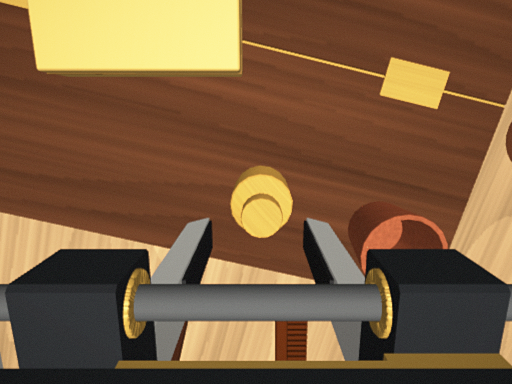

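The knob (262,213) lies midway between the fingertips (211 and 304), clear of the cup. I go down, grip, and lift.

```bash
python3 -m crank '[[-0.1,[0.005,0.022,0.38],0],[-0.1,[0.005,0.022,0.38],0],[-0.1,[0.005,0.022,0.38],0],[-0.1,[0.005,0.022,0.38],0],[-0.1,[0.005,0.022,0.38],0]]'
python3 -m crank '[[1,[0,0,0],0],[1,[0,0,0],0],[1,[0,0,0],0],[1,[0,0,0],0],[1,[0,0,0],0]]'
python3 -m crank '[[1,[0,0,-0.2],0],[1,[0,0,-0.4],0],[1,[0,0,-0.6],0],[1,[0,0,-0.9],0],[1,[0,0,-0.9],0]]'
python3 - <<'E'
from h import *
st();plan([.497,-.345,.32],1.84)
E
```

```text
t: 6.03
tool_pos: [0.573, 0.1779, 0.185]
eef_rot: [0.004, 0.609, 0.793, -0.001]
ft_force: [0.1, 0.1, -0.0]
grip_width: 0.0515
t: 6.45
tool_pos: [0.573, 0.1779, 0.1859]
eef_rot: [0.005, 0.609, 0.793, -0.001]
ft_force: [-3.6, -1.4, 5.1]
grip_width: 0.027
t: 6.87
tool_pos: [0.5749, 0.1792, 0.3287]
eef_rot: [0.009, 0.609, 0.793, 0.004]
ft_force: [0.9, 0.7, -0.9]
grip_width: 0.0271
t 6.8667 p [0.5749 0.1792 0.3287] q [0.009  0.6094 0.7928 0.0039] F [ 0.9  0.7 -0.9] w 0.0271 j [ 0.117  0.06   1.586 -0.007  1.477 -0.142]
from [0.5749 0.1792 0.3287] head 1.8308 tilt [ 0.019  -0.0048 -0.9998]
 shift [-0.811 -0.35   0.016] turn -0.001 -> [0.555 0.048 0.327]
 shift [-0.81  -0.352  0.016] turn -0.001 -> [ 0.536 -0.083  0.324]
 shift [-0.809 -0.354  0.016] turn -0.001 -> [ 0.516 -0.214  0.322]
 shift [-0.808 -0.356  0.016] turn -0.001 -> [ 0.497 -0.345  0.32 ]
```

```bash
python3 -m crank '[[1,[-0.81,-0.35,0],0],[1,[-0.81,-0.35,0],0],[1,[-0.81,-0.35,0],0],[1,[-0.81,-0.35,0],0],[1,[-0.81,-0.35,0],0]]'
python3 - <<'E'
from h import *
vision.get_image("wrist"); print(vision.spot_point("wrist","weight")[:1])
st();plan([.497,-.345,.32],1.84)
E
```

```text
t: 7.28
tool_pos: [0.5548, 0.046, 0.3272]
eef_rot: [0.008, 0.611, 0.792, 0.003]
ft_force: [0.2, 1.4, -4.5]
grip_width: 0.0268
[{'position': [254.5, 201.6], 'conf': 0.66}]
t 7.3833 p [0.555  0.0486 0.3274] q [0.0079 0.6097 0.7926 0.0037] F [ 0.2 -0.1 -3.7] w 0.0266 j [-0.115 -0.049  1.698 -0.002  1.475 -0.375]
from [0.555  0.0486 0.3274] head 1.8302 tilt [ 0.0171 -0.0039 -0.9998]
 shift [-0.812 -0.349  0.018] turn -0.002 -> [ 0.536 -0.083  0.325]
 shift [-0.811 -0.352  0.018] turn -0.002 -> [ 0.516 -0.214  0.322]
 shift [-0.81  -0.355  0.018] turn -0.002 -> [ 0.497 -0.345  0.32 ]
```

```bash
python3 -m crank '[[1,[-0.81,-0.35,0],0],[1,[-0.81,-0.35,0],0],[1,[-0.81,-0.35,0],0],[1,[-0.81,-0.35,0],0],[1,[-0.81,-0.35,0],0]]'
python3 -m crank '[[1,[-0.81,-0.35,0],0],[1,[-0.81,-0.35,0],0],[1,[-0.81,-0.35,0],0],[1,[-0.81,-0.35,0],0],[1,[-0.81,-0.35,0],0]]'
python3 -m crank '[[1,[-0.55,-0.24,0],0],[1,[-0.55,-0.24,0],0],[1,[-0.55,-0.24,0],0],[1,[-0.55,-0.24,0],0],[1,[-0.55,-0.24,0],0]]'
cat > d.py <<'E'
from h import *
st(); W=cam("wrist"); save("wrist","w3.png"); T=cam("top"); S=cam("scene"); save("top","t3.png"); save("scene","s3.png")
for l,z in [("jar",.01),("canister",.01),("tray_mid",.01),("weight",0.1)]:
    o=[]
    for n,c in(("wrist",W),("scene",S),("top",T)):
        r=vision.spot_point(n,l)
        if r and r[0]["conf"]>.4: o.append((c,r[0]["position"])); print(l,n,np.round(r[0]["position"],1),round(r[0]["conf"],2),np.round(onz(c,r[0]["position"],z),4))
    if len(o)>1: x,e=tri(o); print("   ",np.round(x,4),np.round(e,4))
plan([.497,-.345,.25],1.84)
E
python3 d.py
```

```text
t: 7.8
tool_pos: [0.5354, -0.0832, 0.3266]
eef_rot: [0.007, 0.61, 0.792, 0.004]
ft_force: [-1.3, 0.2, -3.5]
grip_width: 0.0266
t: 8.22
tool_pos: [0.5159, -0.2144, 0.3259]
eef_rot: [0.007, 0.611, 0.792, 0.004]
ft_force: [-0.6, 0.4, -3.2]
grip_width: 0.0266
t: 8.63
tool_pos: [0.5028, -0.3013, 0.3253]
eef_rot: [0.006, 0.61, 0.792, 0.004]
ft_force: [-0.5, 0.5, -4.1]
grip_width: 0.027
t 8.6333 p [ 0.5028 -0.3013  0.3253] q [0.0059 0.6104 0.792  0.0045] F [-0.5  0.5 -4.1] w 0.027 j [-0.737  0.025  1.628  0.01   1.477 -0.996]
canister wrist [240.1 141.4] 0.79 [ 0.4775 -0.2789  0.01  ]
canister scene [178.5 200.6] 0.57 [ 0.4869 -0.2627  0.01  ]
    [ 0.4758 -0.273   0.0011] [0.0068 0.0068]
tray_mid wrist [243.5 189.5] 0.85 [ 0.4991 -0.3445  0.01  ]
tray_mid scene [150.7 201.2] 0.59 [ 0.4983 -0.3417  0.01  ]
tray_mid top [364.2 227.6] 0.75 [ 0.4897 -0.3448  0.01  ]
    [ 0.4944 -0.3446  0.0073] [0.0048 0.0014 0.0047]
weight wrist [258.9 197.8] 0.89 [ 0.5162 -0.3293  0.1   ]
weight scene [160.3 132.1] 0.65 [ 0.247  -0.3696  0.1   ]
weight top [366.6 219.1] 0.56 [ 0.5124 -0.3287  0.1   ]
    [ 0.5055 -0.2908  0.2419] [0.0047 0.004  0.0022]
from [ 0.5019 -0.3034  0.3258] head 1.8265 tilt [ 0.0151 -0.0022 -0.9999]
 shift [-0.257 -0.108  0.506] turn -0.009 -> [ 0.497 -0.345  0.25 ]
```

View pics/w3.png

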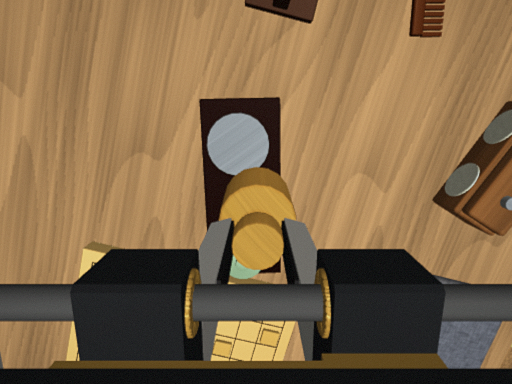

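The weight is held upright. The canister lid is at (238,144), the far tray corners are at (201,99) and (279,97), and the jar is partly hidden at (245,270). I work out tray_mid from those corners and from the two vessels.

Run:
```python
from h import *
W=cam("wrist"); T=cam("top")
a=onz(W,(201,99),.01);b=onz(W,(279.5,97.5),.01);m=(a+b)/2;e=(b-a)/np.linalg.norm(b-a); print("w end",np.linalg.norm(b-a))
n=np.array([e[1],-e[0],0]); n*=-np.sign(n[1]); print("mid from wrist end",m+.13*n,"yaw",np.arctan2(e[1],e[0]))
print("canister",onz(W,(238.5,144),.104))
im=cv2.imread("pics/top0.png"); hsv=cv2.cvtColor(im,cv2.COLOR_BGR2HSV)
cv2.imwrite("pics/z2.png",cv2.resize(im[185:265,310:420],(770,560),interpolation=cv2.INTER_CUBIC))
```

```text
w end 0.10666279011714512
mid from wrist end [ 0.49821147 -0.35030361  0.01      ] yaw 0.27603403800785226
canister [ 0.47690059 -0.27670002  0.104     ]
```

View pics/z2.png

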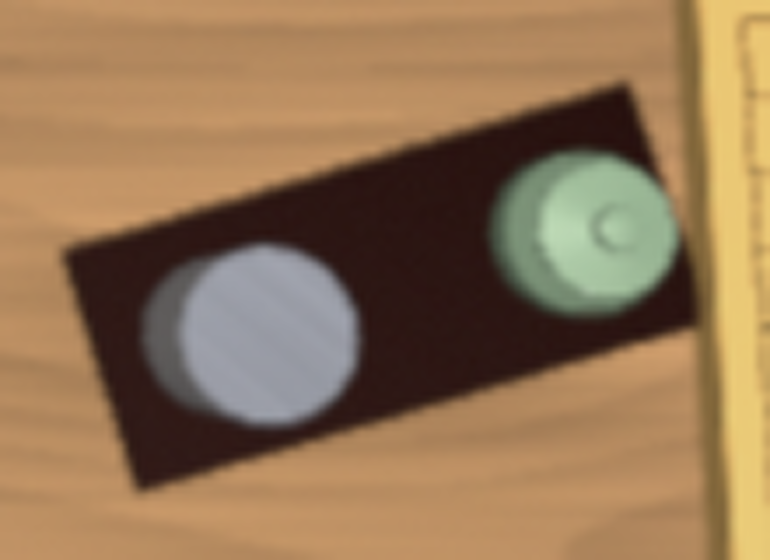

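Crop of the top view: tray corners at (65,253), (628,85), (697,325) and (137,490); canister lid at (270,335); jar knob at (618,228).

Run:
```python
from h import *
T=cam("top"); f=lambda u,v,z:onz(T,(310+(u+.5)/7-.5,185+(v+.5)/7-.5),z)
C=[f(*p,.01) for p in((65,253),(628,85),(697,325),(137,490))]; print("tray",np.mean(C,0),[np.linalg.norm(C[i]-C[i-1]).round(3) for i in range(4)])
c=f(270,335,.104);j=f(618,228,.085); print("can",c,"jar",j,"mid",(c+j)/2,"dist",np.linalg.norm((c-j)[:2]))
plan([.496,-.347,.25],1.84); plan([.496,-.347,.197],1.84)
```

```text
tray [ 0.49565959 -0.34469919  0.01      ] [np.float64(0.106), np.float64(0.257), np.float64(0.107), np.float64(0.252)]
can [ 0.47586575 -0.2750792   0.104     ] jar [ 0.51744529 -0.42078904  0.085     ] mid [ 0.49665552 -0.34793412  0.0945    ] dist 0.15152628953648675
from [ 0.5019 -0.3034  0.3258] head 1.8265 tilt [ 0.0151 -0.0022 -0.9999]
 shift [-0.268 -0.118  0.505] turn -0.009 -> [ 0.496 -0.347  0.25 ]
from [ 0.5019 -0.3034  0.3258] head 1.8265 tilt [ 0.0151 -0.0022 -0.9999]
 shift [-0.266 -0.123  0.859] turn -0.009 -> [ 0.496 -0.347  0.197]
```

```bash
python3 -m crank '[[1,[-0.27,-0.12,0.5],0],[1,[-0.27,-0.12,0.5],0],[1,[-0.27,-0.12,0.5],0],[1,[-0.27,-0.12,0.5],0],[1,[-0.27,-0.12,0.5],0]]'
python3 - <<'E'
from h import *
plan([.4965,-.347,.115],1.84)
E
```

```text
t: 9.8
tool_pos: [0.4961, -0.3474, 0.2514]
eef_rot: [0.007, 0.611, 0.791, 0.004]
ft_force: [-0.4, -0.6, -3.4]
grip_width: 0.0265
from [ 0.4961 -0.3474  0.2514] head 1.826 tilt [ 0.0156 -0.0021 -0.9999]
 shift [ 0.007 -0.01   0.909] turn -0.009 -> [ 0.496 -0.347  0.115]
```

```bash
python3 -m crank '[[1,[0.007,-0.01,0.2],0],[1,[0.007,-0.01,0.45],0],[1,[0.007,-0.01,0.7],0],[1,[0.007,-0.01,0.9],0],[1,[0.007,-0.01,0.9],0]]'
python3 - <<'E'
from h import *
st();plan([.4965,-.347,.097],1.84)
save("scene","s4.png")
E
```

```text
t: 10.22
tool_pos: [0.4945, -0.3439, 0.1117]
eef_rot: [0.002, 0.611, 0.792, 0.005]
ft_force: [-1.7, 0.8, -4.5]
grip_width: 0.0265
t 10.2167 p [ 0.4945 -0.3439  0.1117] q [0.0022 0.611  0.7916 0.0048] F [-1.7  0.8 -4.5] w 0.0265 j [-0.8    0.266  1.765  0.011  1.108 -1.061]
from [ 0.4945 -0.3439  0.1117] head 1.8268 tilt [ 0.0093  0.0049 -0.9999]
 shift [-0.024  0.007  0.098] turn -0.008 -> [ 0.496 -0.347  0.097]
```

```bash
python3 -m crank '[[1,[-0.024,0.007,0.04],0],[1,[-0.024,0.007,0.06],0],[1,[-0.024,0.007,0.08],0],[1,[-0.024,0.007,0.1],0],[1,[-0.024,0.007,0.1],0]]'
```

```text
t: 10.68
tool_pos: [0.4983, -0.3488, 0.1007]
eef_rot: [0.005, 0.611, 0.792, 0.004]
ft_force: [0.2, -0.1, -4.2]
grip_width: 0.0263
```

```bash
python3 -m crank '[[1,[0.012,-0.008,0.01],0],[1,[0.012,-0.008,0.02],0],[1,[0.012,-0.008,0.03],0],[1,[0.012,-0.008,0.035],0],[1,[0.012,-0.008,0.035],0]]'
```

```text
t: 11.1
tool_pos: [0.4971, -0.348, 0.0972]
eef_rot: [0.006, 0.611, 0.792, 0.004]
ft_force: [-2.8, 2.0, 4.5]
grip_width: 0.0266
```

```bash
python3 -m crank '[[-0.1,[0,0,0],0],[-0.1,[0,0,0],0],[-0.1,[0,0,0],0],[-0.1,[0,0,0],0],[-0.1,[0,0,0],0]]'
python3 -m crank '[[-0.1,[0,0,-0.2],0],[-0.1,[0,0,-0.5],0],[-0.1,[0,0,-0.8],0],[-0.1,[0,0,-1],0],[-0.1,[0,0,-1],0]]'
python3 -m crank '[[-0.1,[0,0,-0.5],0],[-0.1,[0,0,-0.5],0],[-0.1,[0,0,-0.5],0],[-0.1,[0,0,-0.5],0],[-0.1,[0,0,-0.5],0]]'
python3 - <<'E'
from h import *
st(); W=cam("wrist"); w=save("wrist","w5.png"); t=save("top","t5.png"); s=save("scene","s5.png")
bgr=lambda i:i[:,:,::-1]
cv2.imwrite("pics/z5.png",np.hstack([cv2.resize(bgr(w),(400,300)),cv2.resize(bgr(s)[130:230,80:230],(400,300))]))
for l in("weight","canister","tray_mid"):
  r=vision.spot_point("wrist",l)
  if r: print(l,r[0],onz(W,r[0]["position"],.01))
E
```

```text
t: 11.52
tool_pos: [0.4972, -0.3481, 0.0973]
eef_rot: [0.006, 0.611, 0.792, 0.004]
ft_force: [0.3, -1.1, -0.5]
grip_width: 0.051
t: 11.93
tool_pos: [0.4981, -0.3509, 0.2571]
eef_rot: [0.014, 0.611, 0.792, 0.003]
ft_force: [-0.7, -1.4, 1.3]
grip_width: 0.052
t: 12.35
tool_pos: [0.496, -0.3499, 0.3312]
eef_rot: [0.013, 0.611, 0.792, 0.003]
ft_force: [-0.2, -0.5, 0.7]
grip_width: 0.0518
t 12.35 p [ 0.496  -0.3499  0.3312] q [0.0132 0.6108 0.7916 0.003 ] F [-0.2 -0.5  0.7] w 0.0518 j [-0.805  0.064  1.577  0.01   1.475 -1.062]
weight {'position': [255.9, 152.0], 'conf': 0.61} [ 0.49918709 -0.34045346  0.01      ]
canister {'position': [252.7, 101.8], 'conf': 0.8} [ 0.47737736 -0.27473866  0.01      ]
```

View pics/z5.png

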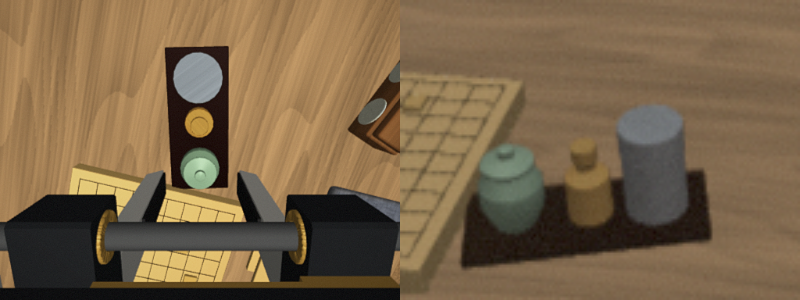

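The weight stands upright midway between the jar and canister, and neither has moved. Next I measure the lid's outline and plan the side push, with the jaws along the flap's y.

Run:
```python
from h import *
W=cam("wrist");T=cam("top")
c,k,j=[onz(W,p,z) for p,z in(((253.4,98.6),.104),((254.1,160),.09),((257.3,219),.085))]
print("can",c,"knob",k,"jar",j,"d",np.linalg.norm((c-k)[:2]),np.linalg.norm((j-k)[:2]))
im=cv2.imread("pics/t5.png"); hsv=cv2.cvtColor(im,cv2.COLOR_BGR2HSV)
s=hsv[240,140];print("lid hsv",s, hsv[262,158],hsv[262,160],hsv[262,162])
m=((abs(hsv[:,:,0].astype(int)-s[0])<6)&(hsv[:,:,2]>int(s[2])-35)&(hsv[:,:,1]>60)).astype(np.uint8); m[:,:85]=0;m[:,170:]=0;m[:200]=0;m[290:]=0
n,lb,stt,_=cv2.connectedComponentsWithStats(m); kk=1+np.argmax(stt[1:,4]); m=(lb==kk).astype(np.uint8)
b=cv2.boxPoints(cv2.minAreaRect(cv2.findNonZero(m))); P=np.array([onz(T,p,.165) for p in b]); e=np.diff(np.vstack([P,P[:1]]),axis=0)
print(m.sum(),np.round(b,1).tolist(),"\nctr",P.mean(0),np.round(np.linalg.norm(e,axis=1),4),np.round(np.arctan2(e[:,1],e[:,0]),3))
plan([.33,.32,.34],.035)
```

```text
can [ 0.47655334 -0.27284573  0.104     ] knob [ 0.49514583 -0.34032144  0.09      ] jar [ 0.51821447 -0.41243085  0.085     ] d 0.06999037051162646 0.07570950628092002
lid hsv [ 24 127 239] [ 20 143 180] [ 19 152 148] [ 12 163 103]
2747 [[90.80000305175781, 230.1999969482422], [149.5, 214.1999969482422], [162.1999969482422, 260.79998779296875], [103.5, 276.79998779296875]] 
ctr [0.4477915  0.32311329 0.165     ] [0.1628 0.1281 0.16   0.1283] [-1.316 -2.848  1.825  0.315]
from [ 0.4959 -0.3497  0.3305] head 1.8271 tilt [ 0.0233 -0.01   -0.9997]
 shift [ 0.92   0.013 -0.027] turn 0.228 -> [ 0.463 -0.216  0.332]
 shift [ 0.865 -0.31  -0.032] turn 0.228 -> [ 0.43  -0.082  0.334]
 shift [ 0.701 -0.594 -0.036] turn 0.228 -> [0.396 0.052 0.336]
 shift [ 0.448 -0.803 -0.036] turn 0.228 -> [0.363 0.186 0.338]
 shift [ 0.138 -0.909 -0.033] turn 0.228 -> [0.33 0.32 0.34]
```

```bash
python3 -m crank '[[-1,[0.92,0.01,-0.03],0.23],[-1,[0.92,0.01,-0.03],0.23],[-1,[0.92,0.01,-0.03],0.23],[-1,[0.92,0.01,-0.03],0.23],[-1,[0.92,0.01,-0.03],0.23]]'
python3 -m crank '[[-1,[0.86,-0.31,-0.03],0.23],[-1,[0.86,-0.31,-0.03],0.23],[-1,[0.86,-0.31,-0.03],0.23],[-1,[0.86,-0.31,-0.03],0.23],[-1,[0.86,-0.31,-0.03],0.23]]'
python3 -m crank '[[-1,[0.7,-0.6,-0.03],0.23],[-1,[0.7,-0.6,-0.03],0.23],[-1,[0.7,-0.6,-0.03],0.23],[-1,[0.7,-0.6,-0.03],0.23],[-1,[0.7,-0.6,-0.03],0.23]]'
python3 -c "
from h import *
st();plan([.33,.32,.34],.035)"
```

```text
t: 13.07
tool_pos: [0.4619, -0.2134, 0.333]
eef_rot: [0.012, 0.742, 0.671, 0.005]
ft_force: [-0.1, -0.2, -0.2]
grip_width: 0.0816
t: 13.48
tool_pos: [0.4285, -0.0789, 0.3357]
eef_rot: [0.011, 0.849, 0.528, 0.008]
ft_force: [-0.4, -1.3, 0.0]
grip_width: 0.0939
t: 13.9
tool_pos: [0.3941, 0.0574, 0.3383]
eef_rot: [0.009, 0.929, 0.369, 0.01]
ft_force: [0.3, -1.2, 0.1]
grip_width: 0.0939
t 13.9 p [0.3941 0.0574 0.3383] q [0.0092 0.9292 0.3693 0.0101] F [ 0.3 -1.2  0.1] w 0.0939 j [-0.138 -0.482  2.028 -0.006  1.569  0.676]
from [0.3941 0.0574 0.3383] head 0.7568 tilt [ 0.0256 -0.0096 -0.9996]
 shift [ 0.446 -0.783 -0.019] turn 0.23 -> [0.362 0.189 0.339]
 shift [ 0.14  -0.89  -0.026] turn 0.23 -> [0.33 0.32 0.34]
```

```bash
python3 -m crank '[[-1,[0.45,-0.78,0],0.23],[-1,[0.45,-0.78,0],0.23],[-1,[0.45,-0.78,0],0.23],[-1,[0.45,-0.78,0],0.23],[-1,[0.45,-0.78,0],0.23]]'
python3 -m crank '[[-1,[0.14,-0.89,0],0.23],[-1,[0.14,-0.89,0],0.23],[-1,[0.14,-0.89,0],0.23],[-1,[0.14,-0.89,0],0.23],[-1,[0.14,-0.89,0],0.23]]'
python3 - <<'E'
from h import *
st();W=cam("wrist"); save("wrist","w6.png")
for l in("case","handle_top","hook_tip"):
    r=vision.spot_point("wrist",l)
    if r: print(l,r[0])
for X in [(.448,.323,.2195)]: print(proj(W,X))
y=.28;c,s=np.cos(y),np.sin(y)
for a,b in((-1,-1),(-1,1),(1,1),(1,-1)): print(np.round(proj(W,(.448+c*a*.065-s*b*.08,.323+s*a*.065+c*b*.08,.165)),1))
plan([.33,.32,.24],.035)
E
```

```text
t: 14.32
tool_pos: [0.3626, 0.1922, 0.3361]
eef_rot: [0.007, 0.98, 0.199, 0.011]
ft_force: [-0.6, 0.2, -0.3]
grip_width: 0.0938
t: 14.73
tool_pos: [0.33, 0.3262, 0.3336]
eef_rot: [0.004, 1.0, 0.022, 0.012]
ft_force: [0.1, 0.3, 0.0]
grip_width: 0.0942
t 14.7333 p [0.33   0.3262 0.3336] q [0.0042 0.9997 0.0224 0.0116] F [0.1 0.3 0. ] w 0.0942 j [ 0.545 -0.287  1.895 -0.019  1.517  2.072]
case {'position': [264.6, 73.4], 'conf': 0.67}
handle_top {'position': [266.5, 45.8], 'conf': 0.62}
[266.39029417  49.4033579 ]
[361.6 112.2]
[199.3 151.5]
[160.5   9.2]
[336.4 -36.5]
from [0.3313 0.322  0.334 ] head 0.0393 tilt [ 0.0247 -0.0092 -0.9997]
 shift [-0.024  0.007  0.626] turn 0.003 -> [0.33 0.32 0.24]
```

View pics/w6.png

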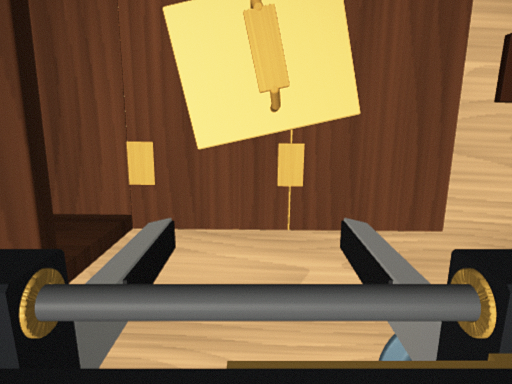

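The lid corners at (199,149) and (360,113) and the strap at (266,48) match the predicted pose: case centre (0.448, 0.323), yaw about 0.27. I lower beside it.

```bash
python3 -m crank '[[-1,[-0.024,0.007,0.63],0],[-1,[-0.024,0.007,0.63],0],[-1,[-0.024,0.007,0.63],0],[-1,[-0.024,0.007,0.63],0],[-1,[-0.024,0.007,0.63],0]]'
python3 -m crank '[[-1,[-0.01,0.005,0.48],0],[-1,[-0.01,0.005,0.48],0],[-1,[-0.01,0.005,0.48],0],[-1,[-0.01,0.005,0.48],0],[-1,[-0.01,0.005,0.48],0]]'
python3 -c "
from h import *
st();plan([.375,.32,.162],.035);plan([.395,.32,.162],.035)"
```

```text
t: 15.35
tool_pos: [0.3311, 0.3193, 0.2404]
eef_rot: [0.005, 1.0, 0.019, 0.013]
ft_force: [-0.3, -0.3, 1.0]
grip_width: 0.094
t: 15.77
tool_pos: [0.3335, 0.3189, 0.1719]
eef_rot: [0.003, 1.0, 0.019, 0.015]
ft_force: [0.8, -0.3, -0.0]
grip_width: 0.094
t 15.7667 p [0.3335 0.3189 0.1719] q [0.0035 0.9997 0.0188 0.0149] F [ 0.8 -0.3 -0. ] w 0.094 j [ 0.528 -0.159  2.088 -0.022  1.19   2.07 ]
from [0.3335 0.3189 0.1719] head 0.0377 tilt [ 0.03   -0.0064 -0.9995]
 shift [0.275 0.003 0.074] turn 0.002 -> [0.375 0.32  0.162]
from [0.3335 0.3189 0.1719] head 0.0377 tilt [ 0.03   -0.0064 -0.9995]
 shift [0.408 0.008 0.078] turn 0.002 -> [0.395 0.32  0.162]
```

```bash
python3 -m crank '[[-1,[0.06,0,0.06],0],[-1,[0.12,0,0.07],0],[-1,[0.18,0,0.07],0],[-1,[0.24,0,0.07],0],[-1,[0.28,0,0.07],0]]'
python3 -m crank '[[-1,[0.03,0,0],0],[-1,[0.06,0,0],0],[-1,[0.09,0,0],0],[-1,[0.12,0,0],0],[-1,[0.13,0,0],0]]'
python3 -c "
from h import *
st();plan([.397,.32,.162],.035)"
```

```text
t: 16.18
tool_pos: [0.377, 0.3209, 0.1637]
eef_rot: [0.003, 1.0, 0.019, 0.015]
ft_force: [-3.0, 0.8, 0.9]
grip_width: 0.0939
t: 16.6
tool_pos: [0.3969, 0.3215, 0.1642]
eef_rot: [0.003, 1.0, 0.019, 0.015]
ft_force: [-4.5, 0.1, 2.5]
grip_width: 0.0941
t 16.6 p [0.3969 0.3215 0.1642] q [0.0032 0.9997 0.0185 0.015 ] F [-4.5  0.1  2.5] w 0.0941 j [ 0.468 -0.023  1.977 -0.02   1.163  2.01 ]
from [0.3969 0.3215 0.1642] head 0.0371 tilt [ 0.0302 -0.0058 -0.9995]
 shift [0.    0.01  0.015] turn 0.001 -> [0.397 0.32  0.162]
```

```bash
cat > lid.py <<'E'
from h import *
def lid(show=None):
    T=cam("top"); im=vision.get_image("top")[:,:,::-1].copy(); hsv=cv2.cvtColor(im,cv2.COLOR_BGR2HSV).astype(int)
    if show: cv2.imwrite("pics/"+show,im)
    m=((abs(hsv[:,:,0]-24)<6)&(hsv[:,:,2]>200)&(hsv[:,:,1]>60)).astype(np.uint8); m[:,:80]=0;m[:,262:]=0;m[:195]=0;m[300:]=0
    n,lb,s,_=cv2.connectedComponentsWithStats(m); k=1+np.argmax(s[1:,4])
    b=cv2.boxPoints(cv2.minAreaRect(cv2.findNonZero((lb==k).astype(np.uint8)))); P=np.array([onz(T,p,.165) for p in b]); e=np.diff(np.vstack([P,P[:1]]),axis=0)
    print("lid ctr",P.mean(0).round(4),np.round(np.linalg.norm(e,axis=1),3),"yaw",np.round((np.arctan2(e[:,1],e[:,0])+np.pi/4)%(np.pi/2)-np.pi/4,3))
    print(np.round(P[:,:2],3).tolist())
    for n in ("top",):
        r=vision.spot_point(n,"handle_top")
        if r: print("strap",onz(T,r[0]["position"],.2195),r[0]["conf"])
    vision.get_image("scene"); S=cam("scene"); r=vision.spot_point("scene","handle_top")
    if r: print("strap scene",onz(S,r[0]["position"],.2195),r[0]["conf"])
if __name__=="__main__": lid(sys.argv[1])
E
python3 lid.py t7.png
```

```text
lid ctr [0.4754 0.3174 0.165 ] [0.158 0.126 0.155 0.127] yaw [-0.012  0.024 -0.007  0.045]
[[0.54, 0.398], [0.538, 0.241], [0.411, 0.238], [0.413, 0.393]]
strap [0.46928314 0.31888654 0.2195    ] 0.56
strap scene [0.48544081 0.31303105 0.2195    ] 0.68
```

```bash
python3 -m crank '[[-1,[-0.1,0,0],0],[-1,[-0.2,0,0],0],[-1,[-0.2,0,0],0],[-1,[-0.2,0,-0.2],0],[-1,[-0.2,0,-0.5],0]]'
python3 -m crank '[[-1,[0,0,-0.2],0],[-1,[0,0,-0.5],0],[-1,[0,0,-0.75],0],[-1,[0,0,-0.75],0],[-1,[0,0,-0.75],0]]'
python3 lid.py t8.png
python3 -c "
from h import *
st();plan([.473,.425,.33],1.606)"
```

```text
t: 17.22
tool_pos: [0.3628, 0.3194, 0.232]
eef_rot: [0.005, 1.0, 0.019, 0.013]
ft_force: [0.8, 0.4, -0.2]
grip_width: 0.0939
t: 17.63
tool_pos: [0.3618, 0.3211, 0.348]
eef_rot: [0.004, 1.0, 0.019, 0.016]
ft_force: [-0.1, -0.7, -0.6]
grip_width: 0.0939
lid ctr [0.4727 0.3179 0.165 ] [0.162 0.128 0.159 0.128] yaw [0.031 0.068 0.035 0.089]
[[0.534, 0.404], [0.539, 0.242], [0.412, 0.234], [0.406, 0.392]]
strap [0.46951524 0.31711796 0.2195    ] 0.6
strap scene [0.46638216 0.31563581 0.2195    ] 0.56
t 17.8333 p [0.3596 0.3201 0.3424] q [0.006  0.9997 0.0187 0.0112] F [-0.3  0.1 -0.5] w 0.094 j [ 0.503 -0.242  1.844 -0.021  1.526  2.037]
from [0.3596 0.3201 0.3424] head 0.0375 tilt [ 0.0226 -0.0115 -0.9997]
 shift [ 0.26  -0.224  0.03 ] turn -0.333 -> [0.397 0.355 0.338]
 shift [ 0.337 -0.064  0.034] turn -0.333 -> [0.435 0.39  0.334]
 shift [0.323 0.113 0.036] turn -0.333 -> [0.473 0.425 0.33 ]
```

```bash
python3 -m crank '[[-1,[0.26,-0.22,0.03],-0.335],[-1,[0.26,-0.22,0.03],-0.335],[-1,[0.26,-0.22,0.03],-0.335],[-1,[0.26,-0.22,0.03],-0.335],[-1,[0.26,-0.22,0.03],-0.335]]'
python3 -m crank '[[-1,[0.34,-0.06,0.03],-0.335],[-1,[0.34,-0.06,0.03],-0.335],[-1,[0.34,-0.06,0.03],-0.335],[-1,[0.34,-0.06,0.03],-0.335],[-1,[0.34,-0.06,0.03],-0.335]]'
python3 -m crank '[[-1,[0.32,0.11,0.03],-0.335],[-1,[0.32,0.11,0.03],-0.335],[-1,[0.32,0.11,0.03],-0.335],[-1,[0.32,0.11,0.03],-0.335],[-1,[0.32,0.11,0.03],-0.335]]'
python3 - <<'E'
from h import *
st();plan([.472,.425,.25],1.606)
T=cam("top");print("case",proj(T,(.4715,.398,.165)))
E
```

```text
t: 18.25
tool_pos: [0.3972, 0.3542, 0.3359]
eef_rot: [0.009, 0.96, 0.28, 0.007]
ft_force: [-0.4, 0.5, 0.8]
grip_width: 0.0943
t: 18.67
tool_pos: [0.4352, 0.389, 0.3291]
eef_rot: [0.011, 0.853, 0.522, 0.003]
ft_force: [-0.2, 0.2, 0.0]
grip_width: 0.0942
t: 19.08
tool_pos: [0.4715, 0.4239, 0.3217]
eef_rot: [0.011, 0.686, 0.728, -0.002]
ft_force: [-1.0, 0.4, -0.0]
grip_width: 0.0938
t 19.0833 p [0.4715 0.4239 0.3217] q [ 0.0108  0.6857  0.7278 -0.0025] F [-1.   0.4 -0. ] w 0.0938 j [ 0.563  0.151  1.5   -0.022  1.49   0.505]
from [0.4715 0.4239 0.3217] head 1.6302 tilt [ 0.0123 -0.0183 -0.9998]
 shift [ 0.016 -0.001  0.478] turn 0.015 -> [0.472 0.425 0.25 ]
case [ 99.01213974 236.54840843]
```

```bash
python3 -m crank '[[-1,[0.016,0,0.48],0.015],[-1,[0.016,0,0.48],0.015],[-1,[0.016,0,0.48],0.015],[-1,[0.016,0,0.48],0.015],[-1,[0.016,0,0.48],0.015]]'
python3 -c "
from h import *
st();plan([.472,.425,.162],1.606)"
```

```text
t: 19.5
tool_pos: [0.4727, 0.4252, 0.2508]
eef_rot: [0.011, 0.694, 0.72, -0.002]
ft_force: [0.2, 0.1, 0.7]
grip_width: 0.0938
t 19.5 p [0.4727 0.4252 0.2508] q [ 0.0109  0.6942  0.7197 -0.0018] F [0.2 0.1 0.7] w 0.0938 j [ 0.563  0.198  1.576 -0.023  1.366  0.532]
from [0.4727 0.4252 0.2508] head 1.6066 tilt [ 0.0132 -0.0178 -0.9998]
 shift [ 0.01  -0.012  0.592] turn 0.0 -> [0.472 0.425 0.162]
```

```bash
python3 -m crank '[[-1,[0.01,-0.01,0.6],0],[-1,[0.01,-0.01,0.6],0],[-1,[0.01,-0.01,0.6],0],[-1,[0.01,-0.01,0.6],0],[-1,[0.01,-0.01,0.6],0]]'
python3 -m crank '[[-1,[-0.04,0,0],0],[-1,[-0.08,0,0],0],[-1,[-0.12,0,0],0],[-1,[-0.16,0,0],0],[-1,[-0.2,0,0],0]]'
python3 -m crank '[[-1,[-0.06,0,0],0],[-1,[-0.12,0,0],0],[-1,[-0.18,0,0],0],[-1,[-0.24,0,0],0],[-1,[-0.3,0,0],0]]'
python3 -c "
from h import *
st();plan([.48,.228,.162],1.606)"; python3 lid.py t9.png
```

```text
t: 19.92
tool_pos: [0.4737, 0.4259, 0.1638]
eef_rot: [0.011, 0.694, 0.72, 0.0]
ft_force: [0.1, 0.5, 0.7]
grip_width: 0.094
t: 20.33
tool_pos: [0.4759, 0.3969, 0.1668]
eef_rot: [0.011, 0.694, 0.719, 0.003]
ft_force: [-0.6, 4.9, 3.8]
grip_width: 0.094
t: 20.75
tool_pos: [0.4773, 0.3509, 0.167]
eef_rot: [0.011, 0.695, 0.719, 0.003]
ft_force: [0.1, 3.4, -0.5]
grip_width: 0.0941
t 20.75 p [0.4773 0.3509 0.167 ] q [0.011  0.6945 0.7194 0.0029] F [ 0.1  3.4 -0.5] w 0.0941 j [ 0.451  0.172  1.765 -0.02   1.192  0.423]
from [0.4773 0.3509 0.167 ] head 1.6059 tilt [ 0.0198 -0.0111 -0.9997]
 shift [-0.819 -0.012  0.043] turn -0.0 -> [0.48  0.228 0.162]
lid ctr [0.4749 0.261  0.165 ] [0.157 0.131 0.154 0.132] yaw [-0.012  0.017 -0.007  0.037]
[[0.542, 0.341], [0.54, 0.184], [0.408, 0.182], [0.41, 0.336]]
strap scene [0.47860574 0.26234883 0.2195    ] 0.73
```

```bash
python3 -m crank '[[-1,[-0.08,0,0.01],0],[-1,[-0.17,0,0.02],0],[-1,[-0.26,0,0.03],0],[-1,[-0.35,0,0.03],0],[-1,[-0.42,0,0.03],0]]'
python3 -m crank '[[-1,[-0.08,0,0],0],[-1,[-0.16,0,0],0],[-1,[-0.24,0,0],0],[-1,[-0.32,0,0],0],[-1,[-0.38,0,0],0]]'
python3 lid.py t10.png
python3 - <<'E'
from h import *
st();plan([.48,.12,.162],1.606); W=cam("wrist");s=save("scene","s10.png")[:,:,::-1];t=cv2.imread("pics/t10.png")
cv2.imwrite("pics/z10.png",np.hstack([cv2.resize(s[100:250,220:420],(400,300)),cv2.resize(t[180:300,120:280],(400,300))]))
for n in("scene","top"):
  r=vision.spot_point(n,"hook_tip")
  if r: print(n,onz(cam(n),r[0]["position"],.207),r[0]["conf"])
E
```

```text
t: 21.37
tool_pos: [0.4802, 0.2881, 0.1641]
eef_rot: [0.011, 0.695, 0.719, 0.004]
ft_force: [0.2, 3.7, 2.0]
grip_width: 0.0941
t: 21.78
tool_pos: [0.4819, 0.2296, 0.1643]
eef_rot: [0.011, 0.695, 0.719, 0.003]
ft_force: [0.5, 2.8, -0.4]
grip_width: 0.0939
lid ctr [0.4785 0.1394 0.165 ] [0.157 0.128 0.155 0.129] yaw [0.021 0.035 0.025 0.055]
[[0.541, 0.221], [0.545, 0.064], [0.416, 0.059], [0.412, 0.214]]
strap [0.47570199 0.13128706 0.2195    ] 0.83
strap scene [0.4836454  0.14127865 0.2195    ] 0.63
t 21.9833 p [0.4821 0.2304 0.1646] q [0.0113 0.6948 0.7191 0.0031] F [0.4 0.6 0.1] w 0.0939 j [ 0.241  0.037  1.915 -0.017  1.172  0.214]
from [0.4821 0.2304 0.1646] head 1.605 tilt [ 0.0206 -0.0113 -0.9997]
 shift [-0.735 -0.04   0.025] turn -0.001 -> [0.48  0.12  0.162]
scene [0.47560662 0.10946455 0.207     ] 0.73
top [0.47192343 0.10921294 0.207     ] 0.78
```

View pics/z10.png

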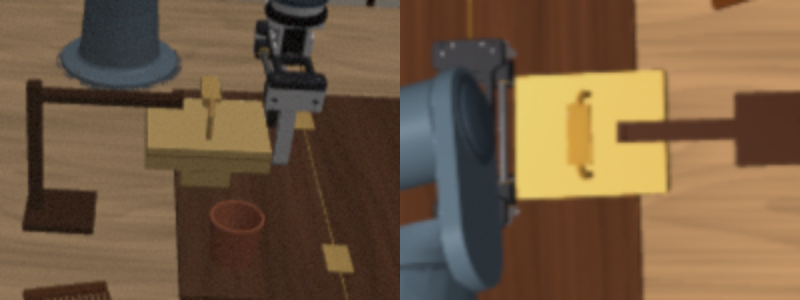

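The strap is centred on the hook shank (rows 134 and 131 in the crop) and is just about to pass over the tip, with the case flat. I push on slowly.

```bash
python3 -m crank '[[-1,[-0.05,0,0],0],[-1,[-0.1,0,0],0],[-1,[-0.15,0,0],0],[-1,[-0.2,0,0],0],[-1,[-0.24,0,0],0]]'
python3 -m crank '[[-1,[-0.03,0,0],0],[-1,[-0.06,0,0],0],[-1,[-0.09,0,0],0],[-1,[-0.12,0,0],0],[-1,[-0.15,0,0],0]]'
python3 lid.py t11.png;python3 -c "
from h import *
plan([.485,.12,.164],1.606)"
```

```text
t: 22.55
tool_pos: [0.4836, 0.1946, 0.1654]
eef_rot: [0.011, 0.695, 0.719, 0.004]
ft_force: [-0.4, 4.4, 1.0]
grip_width: 0.0941
t: 22.97
tool_pos: [0.4846, 0.1716, 0.166]
eef_rot: [0.012, 0.695, 0.719, 0.004]
ft_force: [0.3, 0.3, 0.2]
grip_width: 0.0942
lid ctr [0.4809 0.0768 0.165 ] [0.16  0.127 0.157 0.128] yaw [0.03  0.035 0.033 0.056]
[[0.542, 0.159], [0.547, -0.0], [0.42, -0.005], [0.415, 0.152]]
strap [0.47929787 0.06823013 0.2195    ] 0.67
strap scene [0.50967921 0.05716083 0.2195    ] 0.63
from [0.4839 0.1714 0.1649] head 1.6054 tilt [ 0.0198 -0.0117 -0.9997]
 shift [-0.342 -0.005  0.01 ] turn -0.0 -> [0.485 0.12  0.164]
```

```bash
python3 -m crank '[[-1,[-0.03,0,0],0],[-1,[-0.06,0,0],0],[-1,[-0.09,0,0],0],[-1,[-0.12,0,0],0],[-1,[-0.15,0,0],0]]'
python3 -m crank '[[-1,[-0.03,0,0],0],[-1,[-0.06,0,0],0],[-1,[-0.08,0,0],0],[-1,[-0.1,0,0],0],[-1,[-0.1,0,0],0]]'
python3 lid.py t12.png
python3 - <<'E'
from h import *
st(); s=save("scene","s12.png")[:,:,::-1];t=cv2.imread("pics/t12.png")
cv2.imwrite("pics/z12.png",np.hstack([cv2.resize(s[100:250,220:420],(400,300)),cv2.resize(t[180:300,120:280],(400,300))]))
E
```

```text
t: 23.58
tool_pos: [0.4847, 0.1483, 0.1652]
eef_rot: [0.011, 0.695, 0.719, 0.003]
ft_force: [0.3, -0.7, -0.0]
grip_width: 0.0938
t: 24.0
tool_pos: [0.4852, 0.133, 0.1654]
eef_rot: [0.011, 0.695, 0.719, 0.003]
ft_force: [0.8, 2.6, 0.5]
grip_width: 0.0939
lid ctr [0.4821 0.0415 0.165 ] [0.155 0.128 0.153 0.129] yaw [0.028 0.029 0.032 0.049]
[[0.544, 0.122], [0.548, -0.034], [0.42, -0.037], [0.416, 0.115]]
strap [0.48329852 0.04775923 0.2195    ] 0.5
strap scene [0.49872398 0.05758612 0.2195    ] 0.48
t 24.2 p [0.4851 0.1335 0.1654] q [0.0111 0.6946 0.7193 0.0027] F [-0.4  2.8 -0.6] w 0.0941 j [ 0.049 -0.041  1.992 -0.014  1.171  0.02 ]
```

View pics/z12.png

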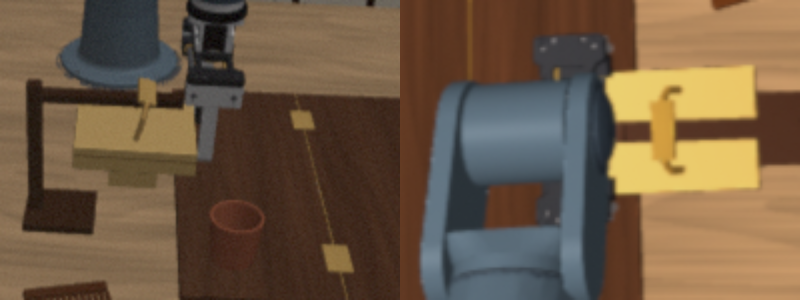

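The case now hangs on the shank, its strap in the crop at (663,130), and the fingers still press lightly on its rear. I push a little further for clearance from the flap, then back off gently so it does not swing.

```bash
python3 -m crank '[[-1,[-0.025,0,0],0],[-1,[-0.05,0,0],0],[-1,[-0.075,0,0],0],[-1,[-0.1,0,0],0],[-1,[-0.11,0,0],0]]'
python3 -m crank '[[-1,[0.005,0,0],0],[-1,[0.01,0,0],0],[-1,[0.015,0,0],0],[-1,[0.02,0,0],0],[-1,[0.025,0,0],0]]'
python3 -m crank '[[-1,[0.01,0,0],0],[-1,[0.015,0,0],0],[-1,[0.02,0,0],0],[-1,[0.025,0,0],0],[-1,[0.03,0,0],0]]'
python3 -m crank '[[-1,[0.01,0,0],0],[-1,[0.02,0,0],0],[-1,[0.03,0,0],0],[-1,[0.04,0,0],0],[-1,[0.05,0,0],0]]'
python3 lid.py t13.png;python3 -c "
from h import *
st()"
```

```text
t: 24.67
tool_pos: [0.4857, 0.1164, 0.1655]
eef_rot: [0.011, 0.695, 0.719, 0.003]
ft_force: [-0.8, 3.1, 0.2]
grip_width: 0.0941
t: 25.08
tool_pos: [0.4856, 0.1203, 0.1654]
eef_rot: [0.011, 0.695, 0.719, 0.002]
ft_force: [0.8, 1.9, -0.9]
grip_width: 0.0941
t: 25.5
tool_pos: [0.4854, 0.1248, 0.1654]
eef_rot: [0.011, 0.695, 0.719, 0.002]
ft_force: [0.6, 1.0, -0.0]
grip_width: 0.0937
t: 25.92
tool_pos: [0.4852, 0.1322, 0.1653]
eef_rot: [0.012, 0.695, 0.719, 0.002]
ft_force: [-0.7, 0.0, -0.5]
grip_width: 0.094
lid ctr [0.4832 0.0399 0.165 ] [0.149 0.131 0.147 0.131] yaw [-0.012 -0.011 -0.008  0.008]
[[0.55, 0.115], [0.548, -0.035], [0.417, -0.033], [0.418, 0.113]]
strap [0.4892863  0.02828825 0.2195    ] 0.84
strap scene [0.4982749  0.03331311 0.2195    ] 0.47
t 26.1167 p [0.4852 0.1323 0.1653] q [0.0114 0.6947 0.7192 0.0024] F [ 0.4 -0.3 -0.5] w 0.0938 j [ 0.047 -0.042  1.993 -0.014  1.171  0.018]
```

```bash
python3 -m crank '[[-1,[0.05,0,0],0],[-1,[0.15,0,0],0],[-1,[0.3,0,0],0],[-1,[0.45,0,0],0],[-1,[0.5,0,0],0]]'
python3 -m crank '[[-1,[0,0,-0.2],0],[-1,[0,0,-0.5],0],[-1,[0.1,0,-0.8],0],[-1,[0.3,0,-1],0],[-1,[0.4,0,-1],0]]'
python3 -m crank '[[-1,[0.3,0,0],0],[-1,[0.3,0,0],0],[-1,[0.3,0,0],0],[-1,[0.3,0,0],0],[-1,[0.3,0,0],0]]'
python3 lid.py t14.png
python3 -m crank '[[-1,[0,0,0],0],[-1,[0,0,0],0],[-1,[0,0,0],0],[-1,[0,0,0],0],[-1,[0,0,0],0]]'
python3 lid.py t15.png
python3 - <<'E'
from h import *
st(); s=save("scene","s15.png")[:,:,::-1];t=cv2.imread("pics/t15.png")
cv2.imwrite("pics/z15.png",np.hstack([cv2.resize(s[100:280,80:420],(490,260)),cv2.resize(t[180:300,160:280],(300,260))]))
a,b=[cv2.imread(f"pics/t{k}.png").astype(int)[180:300,160:280] for k in(14,15)]; print("max diff",abs(a-b).mean(), abs(a-b).max())
T=cam("top"); S=cam("scene")
for l,z in(("jar",.01),("canister",.01),("comb",0),("cup",.1),("weight",.01)):
  for n,c in(("top",T),("scene",S)):
    r=vision.spot_point(n,l)
    if r: print(l,n,onz(c,r[0]["position"],z).round(3),round(r[0]["conf"],2))
E
```

```text
t: 26.53
tool_pos: [0.4823, 0.2094, 0.1643]
eef_rot: [0.011, 0.694, 0.72, 0.003]
ft_force: [0.2, -0.0, 0.1]
grip_width: 0.0941
t: 26.95
tool_pos: [0.4794, 0.2728, 0.3211]
eef_rot: [0.014, 0.694, 0.72, 0.008]
ft_force: [-0.1, 0.0, -0.0]
grip_width: 0.094
t: 27.37
tool_pos: [0.4777, 0.3167, 0.3199]
eef_rot: [0.014, 0.695, 0.719, 0.007]
ft_force: [0.2, -0.5, -0.2]
grip_width: 0.0944
lid ctr [0.4832 0.0399 0.165 ] [0.149 0.131 0.147 0.131] yaw [-0.012 -0.011 -0.008  0.008]
[[0.55, 0.115], [0.548, -0.035], [0.417, -0.033], [0.418, 0.113]]
strap [0.48640838 0.03727565 0.2195    ] 0.83
strap scene [ 0.77447327 -0.23489944  0.2195    ] 0.69
t: 27.98
tool_pos: [0.4779, 0.3167, 0.3204]
eef_rot: [0.014, 0.695, 0.719, 0.007]
ft_force: [-0.0, -0.2, 0.4]
grip_width: 0.0943
lid ctr [0.4832 0.0399 0.165 ] [0.149 0.131 0.147 0.131] yaw [-0.012 -0.011 -0.008  0.008]
[[0.55, 0.115], [0.548, -0.035], [0.417, -0.033], [0.418, 0.113]]
strap [0.49375212 0.02927649 0.2195    ] 0.67
strap scene [0.51824093 0.04012049 0.2195    ] 0.62
t 28.1833 p [0.4779 0.3168 0.3204] q [0.0138 0.6947 0.7191 0.0075] F [-0.1 -1.   0.8] w 0.0936 j [ 0.397 -0.008  1.671 -0.02   1.455  0.364]
max diff 0.3670833333333333 3
jar top [ 0.518 -0.424  0.01 ] 0.97
jar scene [ 0.521 -0.417  0.01 ] 0.85
canister top [ 0.475 -0.281  0.01 ] 0.75
canister scene [ 0.494 -0.281  0.01 ] 0.75
comb top [ 0.668 -0.031  0.   ] 0.71
comb scene [ 0.681 -0.028  0.   ] 0.71
cup scene [0.689 0.171 0.1  ] 0.57
weight top [ 0.493 -0.341  0.01 ] 0.47
weight scene [ 0.49  -0.341  0.01 ] 0.63
```

View pics/z15.png

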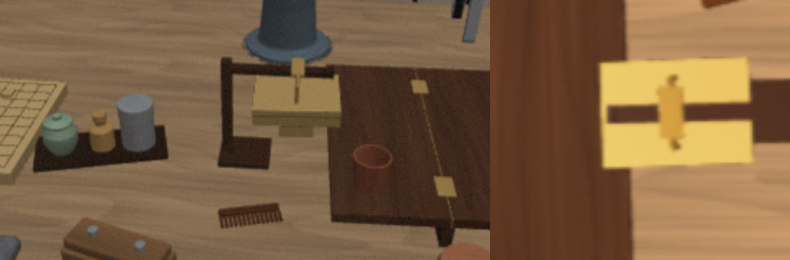

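The crop shows the case hanging on the shank, the cup, comb, jar and canister in place, and no change between the last two frames. One last zoom checks that it is level and clear of the flap.

Run:
```python
from h import *
s=cv2.imread("pics/s15.png")[130:205,240:340];t=cv2.imread("pics/t15.png")[195:265,200:265]
cv2.imwrite("pics/z16.png",np.hstack([cv2.resize(s,(500,375),interpolation=cv2.INTER_CUBIC),cv2.resize(cv2.resize(t,None,fx=4,fy=4,interpolation=cv2.INTER_CUBIC),(300,375))]))
S=cam("scene");T=cam("top")
for z in(0,): 
  # expected level pose, strap under-side on shank at .203: underside .09
  for nm,X in(("lid front +x",(.546,-.042,.155)),("lid rear +x",(.549,.117,.155)),("box bot front",(.546,-.042,.12)),("box bot rear",(.549,.117,.12)),("foot bot front",(.537,.005,.09)),("foot bot rear",(.537,.069,.09)),("flap edge top",(.537,.099,.1))):
    p=proj(S,X); q=proj(T,X); print(nm,"crop scene",((p-[240,130])*5).round(),"top",(500+(q[0]-200)*300/65,(q[1]-195)*375/70))
```

```text
lid front +x crop scene [ 63. 221.] top (np.float64(794.124447024341), np.float64(63.935717214693355))
lid rear +x crop scene [371. 242.] top (np.float64(521.9156941359241), np.float64(61.76929615100772))
box bot front crop scene [ 62. 277.] top (np.float64(794.925068723387), np.float64(68.70635124609142))
box bot rear crop scene [366. 298.] top (np.float64(532.2111970266511), np.float64(66.59008223024217))
foot bot front crop scene [151. 319.] top (np.float64(719.9921150048145), np.float64(90.40226726401441))
foot bot rear crop scene [271. 326.] top (np.float64(617.1894578879512), np.float64(91.7829011003776))
flap edge top crop scene [328. 314.] top (np.float64(566.7111286833194), np.float64(91.3753972503981))
```

The viewer limit is reached, so I make that level check numerically from the segmentation mask.

Run:
```python
from h import *
vision.get_image("scene"); m=vision.regions_of("scene","case")[0]["pixels"]
c=np.nonzero(m.any(0))[0]; print("cols",c.min(),c.max())
im=cv2.cvtColor(cv2.imread("pics/s15.png"),cv2.COLOR_BGR2HSV).astype(int)
for k in range(c.min(),c.max()+1,4):
    r=np.nonzero(m[:,k])[0]; v=cv2.GaussianBlur(im[:,k,2].astype(np.float32)[:,None],(1,3),0)[:,0]; d=np.diff(v); lo=int(np.argmin(d[165:190])+165)
    print(k,"mask",r.min(),r.max(),"lid/face edge row",lo)
S=cam("scene")
print([proj(S,X).round(1) for X in((.546,-.042,.155),(.549,.117,.155),(.546,-.042,.12),(.549,.117,.12))])
st()
```

```text
cols 255 316
255 mask 172 176 lid/face edge row 175
259 mask 152 185 lid/face edge row 175
263 mask 152 185 lid/face edge row 175
267 mask 152 185 lid/face edge row 176
271 mask 153 186 lid/face edge row 176
275 mask 153 193 lid/face edge row 176
279 mask 153 193 lid/face edge row 176
283 mask 141 193 lid/face edge row 176
287 mask 140 194 lid/face edge row 176
291 mask 141 194 lid/face edge row 176
295 mask 154 194 lid/face edge row 176
299 mask 154 188 lid/face edge row 176
303 mask 154 187 lid/face edge row 176
307 mask 154 187 lid/face edge row 176
311 mask 153 187 lid/face edge row 176
315 mask 159 184 lid/face edge row 176
[array([252.5, 174.1]), array([314.2, 178.4]), array([252.5, 185.3]), array([313.1, 189.7])]
t 28.8333 p [0.4779 0.3168 0.3204] q [0.0138 0.6948 0.7191 0.0075] F [-0.5 -0.   0.5] w 0.094 j [ 0.396 -0.008  1.671 -0.02   1.455  0.364]
```

```bash
python3 -c "
from cell import order
print(order.close_job())"
```

```text
the job is handed in; nothing more can be done
None
```

The job is handed in at about 29 s of the 72 s allowed, with the weight on the tray and the case hanging on the hook by its handle.

**What I did**
- I moved the brass weight by its knob and set it upright on the tray.
- I pushed the case sideways with the open fingers to line it up with the hook shank.
- I then pushed its rear face off the flap so the strap passed over the hook tip. The fingers only pushed the box faces, never the handle.
- The gripper eased back slowly and ended well clear.

**Last checks**
- **Hanging still:** two top views 0.6 s apart were unchanged, and the wrist force was about zero.
- **Clear of the flap and post:** the foot's rear edge is about 25–30 mm past the flap's edge, and the box front is about 40–50 mm short of the post.
- **Level:** it hangs about 0.05 rad nose-down, with the rear raised off the flap.
- **Weight position:** it is upright, about 70 mm from the canister and 76 mm from the jar, so roughly 3 mm off the middle. That difference is close to my measuring error.
- **Other things:** jar, canister, cup and comb are in place within detection noise. In the final check the scene-camera readings alone were up to about 20 mm off (canister and comb). The top view put the jar, canister and comb within about 10 mm of where they started. The cup was found only in the scene view, about 13 mm off; the pictures show no movement.

**What failed:** my last zoomed picture was refused by the 12-picture limit, so I judged the final tilt and clearance from the segmentation mask. The scene camera's readings of the strap position scattered widely, once by tens of centimetres, so I used the top view there.

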